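# Take the bore of a compressor cylinder with a telescoping gauge

### The job

Take the telescoping bore gauge out of its stand and feel its foot gently into the bore of the finned compressor cylinder until its collar sits flat on the liner's rim. Tip its rocker to the green side so the plungers spring out to the bore wall, let go, tip it back to the red side to lock them there, then draw the gauge straight out and stand it back in its stand, still locked at the bore's width. Never press hard on the cylinder, keep the gauge upright, and leave the other things alone.

Things in the scene. Friction and masses are not known exactly. Their poses are not given: they have to be found in the camera images.
- gauge: Telescoping bore gauge, 0.45 kg. Origin: centre of the underside of its collar (aluminium disc 72 mm across, 6 mm thick, lying above the origin). z runs up the handle, x along its plungers and rocker. Starts upright in the stand, plungers in and locked. Its yaw in bore and stand is free.
- grip (a point): Middle of the gauge's black handle, on its axis 30 mm above the gauge's origin: grip here, across gauge y. The handle is 26 mm along x, 24 mm along y and reaches from 6 to 50 mm above the origin; the rocker lies just above it.
- foot (a point): Centre of the underside of the gauge's dark foot disc, 46 mm below the gauge's origin. The disc is 48.5 mm across, 10 mm high, with a 1.5 mm chamfer; above it a stem 22 mm across and the plungers.
- rocker (a joint): Rocker on the handle: a bar 68 mm long along gauge x, 18 wide, 6 thick, pivoted 58 mm above the gauge's origin. rad: 0 = locked, red end (+x) fully down, as at the start; 0.44 = released, green end (-x) fully down, a hard stop. Stays where it is left. At 28 mm from the pivot either end travels 12 mm; about 3 to 6 N moves it.
- red_pad (a point): On the top face of the rocker's red half, 28 mm from the pivot: pressed fully down here it takes the springs off the plungers and locks them where they are.
- green_pad (a point): On the top face of the rocker's green half (gauge -x), 28 mm from the pivot: pressed fully down here it lets the plungers spring out with about 2 N each.
- plunger_a_tip (a point): Rounded end of the brass plunger (10 mm thick) towards gauge +x, 22 mm below the gauge's origin; 22 mm from the axis when in, 29 mm when fully out. Locked, it still gives under more than about 10 N, so draw the gauge out straight.
- plunger_b_tip (a point): The same for the plunger towards gauge -x. Tip to tip: 44 mm in, 58 mm fully out in the air, about 50 to 52 mm against the wall of the bore.
- cylinder: Finned compressor cylinder, fixed to the bench: base 130 x 130 mm, fins 120 mm across. Origin: centre of the base's underside, z up. A bright steel liner stands in it, 72 mm outside, bore 50 mm with a sharp edge, open 67 mm deep. Gauge and cylinder must never be pressed together with more than 60 N.
- rim (a point): Centre of the casting at the height of the liner's rim, 80 mm above the cylinder's origin (the casting's top is 4 mm lower). The liner does not sit true: its bore's axis lies 3 to 5 mm off this point, to a side that differs each time but stays fixed; the foot has 0.75 mm room all round and must be felt in. Collar seated: gauge origin at this height.
- stand: The gauge's blue stand, fixed to the bench: base 100 x 100 mm, four thin posts and a ring with a 56 mm hole, 80 mm outside, its top 60 mm above the origin (centre of the base's underside). Collar seated: gauge origin 60 mm above this origin, near its axis.
- piston: Bystander: aluminium piston, 49 mm across, 45 mm tall, standing. Origin at its underside.
- socket_bit: Bystander: steel socket, 24 mm across, 24 mm tall. Origin at its underside.
- wrench: Bystander: steel wrench lying on the bench.
- screwdriver: Bystander: screwdriver with orange handle lying on the bench.
- seal_box: Bystander: cardboard box 90 x 60 x 35 mm. Origin at its underside.
- oil_bottle: Bystander: white oil bottle 64 mm across, 170 mm tall. Origin at its underside.
- spray_can: Bystander: red spray can 56 mm across, 150 mm tall. Origin at its underside.
- rod_cap: Bystander: small steel rod cap, 50 x 22 x 24 mm. Origin at its underside.
There are look-alikes about, which are no part of the job. What is shaped like the gauge but turquoise is not meant.

How it is judged:
On the way, in this order (a step that is already met when the one before it is completed fails the run):
1. The gauge is seated in the bore, collar on the liner's rim, plungers still in (z of gauge in the frame of cylinder between 0.076 and 0.0825 m and horizontal distance between gauge and cylinder below 0.01 m and angle between gauge's own z axis and vertical below 0.07 rad and distance between plunger_a_tip and plunger_b_tip below 0.047 m), for 0.2 s.
2. With the gauge seated, the rocker is released and the plungers have sprung out to the wall (z of gauge in the frame of cylinder between 0.076 and 0.0825 m and horizontal distance between gauge and cylinder below 0.01 m and angle between gauge's own z axis and vertical below 0.07 rad and value of joint rocker above 0.36 rad and distance between plunger_a_tip and plunger_b_tip above 0.0475 m), for 0.2 s.
3. With the gauge seated, the rocker is locked again, plungers at the wall (z of gauge in the frame of cylinder between 0.076 and 0.0825 m and horizontal distance between gauge and cylinder below 0.01 m and angle between gauge's own z axis and vertical below 0.07 rad and value of joint rocker below 0.08 rad and distance between plunger_a_tip and plunger_b_tip above 0.0475 m), for 0.2 s.
4. The gauge is drawn out of the bore, still locked at the bore's width (z of gauge in the frame of cylinder above 0.127 m and distance between plunger_a_tip and plunger_b_tip between 0.0475 and 0.053 m and value of joint rocker below 0.08 rad), for 0.1 s.
At the end, for the whole second after the job is handed in: The gauge stands in its stand, collar within 3 mm of flat on the ring, within 8 mm of its axis and upright within 0.07 rad, at rest and let go, rocker red end down (below 0.08 rad) and plungers 47.5 to 53 mm tip to tip (horizontal distance between gauge and stand below 0.008 m and z of gauge in the frame of stand between 0.056 and 0.063 m and angle between gauge's own z axis and vertical below 0.07 rad and value of joint rocker below 0.08 rad and distance between plunger_a_tip and plunger_b_tip between 0.0475 and 0.053 m and linear speed of gauge below 0.02 m/s and contact force between gauge and the fingers below 0.1 N); the robot touches nothing.
It fails at once if The gauge is pressed on the cylinder with more than 60 N (contact force between gauge and cylinder above 60 N).
It fails at once if The gauge is tipped more than 0.6 rad (angle between gauge's own z axis and vertical above 0.6 rad).
It fails at once if A bystander is moved more than 20 mm (distance of any of piston, socket_bit, wrench, screwdriver, seal_box, oil_bottle, spray_can, rod_cap from where it was at the start of the episode above 0.02 m).
It also fails if it takes over 72 s, if anything falls off the work surface, if the arm or the gripper's body presses on something with over 40 N, if the wrist force passes 120 N, or if a joint passes its speed limit or range.

### The arm

A 6-joint arm with a two-finger parallel gripper is mounted at the origin on the work surface. World frame = base frame: x ahead of the robot, y to its left, z up, the work surface at z = 0. Lengths are in m, angles in rad, forces in N, time in s.
With the tool pointing down it reaches from about 0.375 to 0.975 m from the base axis. Payload 3.8 kg.
Tool frame: the origin (TCP) lies at the very end of the fingers, on their centre line; the grasp point (between the pads) lies 19 mm behind it; z points along the fingers, y is the direction in which the jaws open and shut (so a half turn about z gives the same grasp; the last joint's range is limited). The gripper opens to 88 mm and grips with 3 to 60 N. Pads are 18 mm wide; open, the fingers measure 123 mm over their backs; the gripper's body (75 mm by 187 mm) begins 45 mm behind the grasp point.
Start: joints at [1.087, 0.264, 1.604, -0, 1.274, -0.037], TCP at [0.292, 0.609, 0.212] pointing down, gripper open.
Joint ranges: [-2.63, 2.63], [-0.94, 2.18], [0.31, 2.57], [-1.31, 4.45], [0, 2.66], [-2.55, 2.55]. Speed limits (rad/s): [2.57, 2.57, 3.14, 3.14, 3.14, 3.14].

### API

Orientations are given as [roll, pitch, yaw] about the fixed x, y, z axes, in that order (R = Rz(yaw) Ry(pitch) Rx(roll)).
In Python, from cell import arm, claw, solve_ik, get_image, sign_off, models, get_time_s, get_joint_positions, get_dq, get_joint_torque, get_tool_pos, get_tcp_rot, get_wrist_force, get_ft_torque, get_width gives the robot as it stands. Calls block until the motion is done:
- arm.goto(position, orientation): joint-space move of the TCP to a pose.
- arm.move_l(position, velocity=0.15, rotation=None, max_force=None): straight line of the TCP; rotation=None keeps the orientation; velocity is the mean speed in m/s. With max_force (N) it stops when the force on the tool has changed by that much, and returns True; else False.
- arm.movej(angles): joint-space move.
- claw.grip(opening): finger opening in m; the grip force is fixed at half the most; returns when the fingers have stopped.
- arm.wait(seconds).
- solve_ik(position, orientation): joint angles nearest the present ones, or None.
- get_image(name): name is "scene" or "side" or "wrist"; returns a dict with "frame" (384x512x3 uint8, blue, green, red), "fx", "fy", "cx", "cy" (pixels), "D" ([k1, k2, p1, p2, k3] as OpenCV has them; the pictures are not rectified), "T" (4x4, takes a point from camera to world coordinates). Camera axes: x right, y up, looking along -z (the intrinsics and any distortion apply to the point x, -y, -z); pixel columns grow to the right and rows downward; lengths in m; the calibration is good to about 2 mm. A picture is of the moment at which its call begins. There is no depth.
A pose or a line that the arm cannot do raises arm.MotionError and nothing moves.
- sign_off(): hands the job in, once; it reports no verdict.
Trained networks look in a picture, given as the dict that the camera call returned (one of the last four; its "shot" number tells which), for a name from the list of things; names that differ only in an ending like _2 or _b are one class to them, and where a whole thing is asked for, a point or a joint stands for the part that bears it (a point fixed in the world has none). Each returns a list of dicts, best first, with "conf" (0 to 1); they miss things now and then, are a little off and sometimes report something else, mostly with a low value. They report only what shows in the picture. A call takes as long as a camera call. They do not tell look-alikes from the thing itself.
- models.find_in(target, picture): "box" ([left, top, right, bottom] in pixels, round what is visible of it).
Readings, each from a call of its own:
- get_time_s(): time.
- get_joint_positions(): joint angles.
- get_dq(): joint speeds.
- get_joint_torque(): joint torques, N m.
- get_tool_pos(): TCP position.
- get_tcp_rot(): TCP orientation.
- get_wrist_force(): force on the tool from outside, world axes, zero at the start.
- get_ft_torque(): the same for the moment, N m.
- get_width(): finger opening in m.
Only numpy, scipy, OpenCV 4.12 (cv2) and the standard library are available. Lean on these libraries where they do the work, as an engineer would, in place of code of your own. Each camera call takes 0.05 s, during which the arm holds its last target.

## Working session

There is one attempt and no reset: what is moved stays moved. The work goes in short steps, each a Python script; the robot and the scene stay as the last script left them, time stands still between calls to the robot, and variables do not carry over. Pictures are saved under pics/ and viewed, and the job is handed in when it is done.

```bash
mkdir -p pics; ls
cat > h.py <<'E'
import numpy as np, cv2
from cell import *
def save(p,n): cv2.imwrite('pics/'+n+'.png',p['frame'])
def ray(p,u,v):
    K=np.array([[p['fx'],0,p['cx']],[0,p['fy'],p['cy']],[0,0,1.]])
    q=cv2.undistortPoints(np.array([[[u,v]]],float),K,np.array(p['D'],float))[0,0]
    T=np.array(p['T']); d=T[:3,:3]@np.array([q[0],-q[1],-1.]); return T[:3,3],d/np.linalg.norm(d)
def atz(p,u,v,z):
    o,d=ray(p,u,v); return o+d*(z-o[2])/d[2]
def proj(p,X):
    T=np.array(p['T']); c=T[:3,:3].T@(np.array(X,float)-T[:3,3])
    K=np.array([[p['fx'],0,p['cx']],[0,p['fy'],p['cy']],[0,0,1.]])
    r,_=cv2.projectPoints(np.array([[c[0],-c[1],-c[2]]]),np.zeros(3),np.zeros(3),K,np.array(p['D'],float)); return r[0,0]
E
python3 - <<'E'
from h import *
for n in ['scene','side','wrist']:
    p=get_image(n); save(p,n+'0'); print(n,np.round(p['T'],3).tolist(),p['fx'],p['D'])
    for t in ['gauge','cylinder','stand']:
        print(t,[(np.round(d['box']).tolist(),round(d['conf'],2)) for d in models.find_in(t,p)])
print(get_time_s())
E
```

```text
pics
scene [[-0.871, -0.32, 0.373, 1.079], [0.491, -0.589, 0.642, 0.905], [0.015, 0.742, 0.67, 1.047], [0.0, 0.0, 0.0, 1.0]] 428.13985051159284 [-0.15390509  0.          0.          0.          0.        ]
gauge [([194.0, 163.0, 217.0, 196.0], 0.91), ([244.0, 115.0, 262.0, 140.0], 0.82), ([180.0, 152.0, 196.0, 180.0], 0.79), ([210.0, 136.0, 228.0, 165.0], 0.73), ([222.0, 146.0, 246.0, 180.0], 0.54), ([322.0, 264.0, 356.0, 279.0], 0.3)]
cylinder [([246.0, 208.0, 294.0, 254.0], 0.73), ([275.0, 275.0, 300.0, 328.0], 0.61)]
stand [([214.0, 169.0, 253.0, 190.0], 0.8)]
side [[0.968, 0.18, -0.176, 0.383], [-0.252, 0.715, -0.652, -0.614], [0.008, 0.676, 0.737, 0.78], [0.0, 0.0, 0.0, 1.0]] 373.5904694607495 [-0.08666071  0.          0.          0.          0.        ]
gauge [([303.0, 226.0, 336.0, 267.0], 0.87), ([254.0, 238.0, 285.0, 278.0], 0.82), ([183.0, 348.0, 220.0, 383.0], 0.76), ([275.0, 289.0, 312.0, 339.0], 0.65), ([324.0, 258.0, 360.0, 309.0], 0.63), ([170.0, 268.0, 218.0, 334.0], 0.42)]
cylinder [([228.0, 148.0, 279.0, 198.0], 0.75), ([310.0, 195.0, 346.0, 222.0], 0.7)]
stand [([241.0, 264.0, 296.0, 303.0], 0.89)]
wrist [[0.432, -0.853, -0.292, 0.216], [0.902, 0.408, 0.141, 0.647], [-0.001, -0.325, 0.946, 0.385], [0.0, 0.0, 0.0, 1.0]] 288.97024012551384 [-0.07501358  0.          0.          0.          0.        ]
gauge []
cylinder []
stand []
0.6
```

Run:
```python
import cv2
a=cv2.imread('pics/scene0.png');b=cv2.imread('pics/side0.png')
cv2.imwrite('pics/s1.png',cv2.resize(a[90:340,150:400],(800,600),interpolation=cv2.INTER_CUBIC)[:, :])
c=b[130:384,150:400];cv2.imwrite('pics/s2.png',cv2.resize(c,(590,600),interpolation=cv2.INTER_CUBIC))
```

```text
(no output)
```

View pics/s1.png

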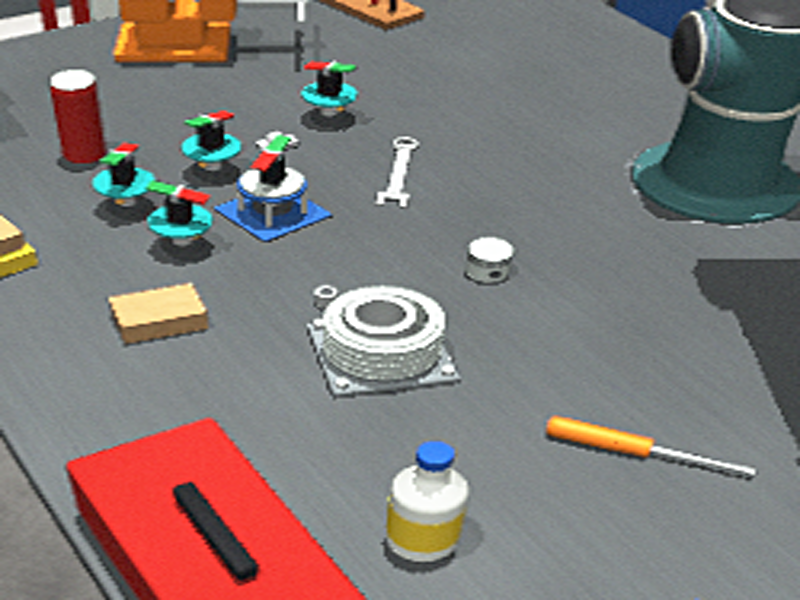

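View pics/s2.png

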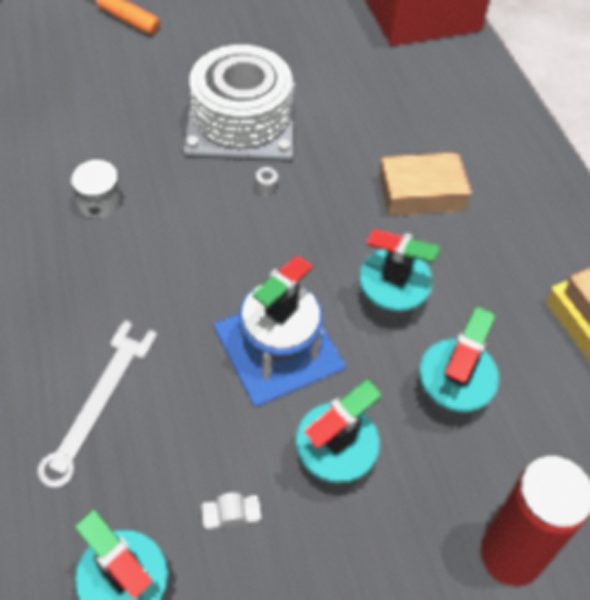

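View pics/wrist0.png

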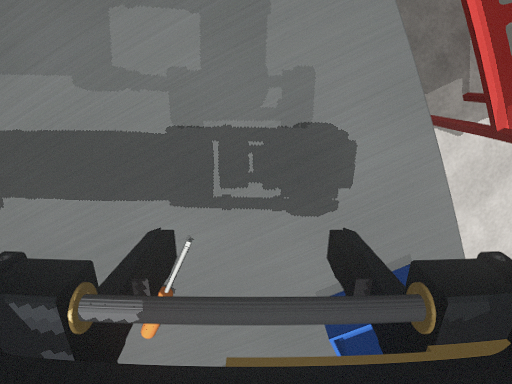

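View pics/scene0.png

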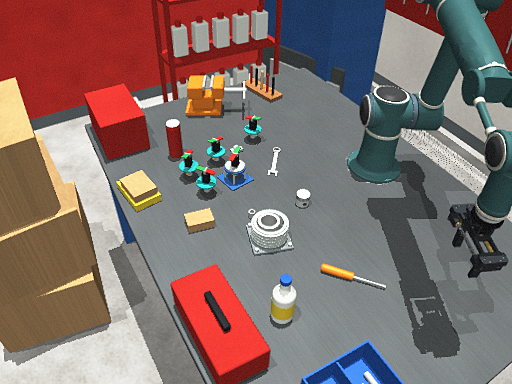

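Run:
```python
from h import *
p=get_image('scene');q=get_image('side')
print(atz(p,270.3,221.2,.08),atz(q,252.5,163,.08))
print(atz(p,235,166.2,.066),atz(q,269,264.6,.066))
# red, green tips of gauge
S=lambda x,y:(150+x/3.2,90+y/2.4); Q=lambda x,y:(150+x/2.36,130+y/2.362)
print('red',atz(p,*S(266,162),.112),atz(q,*Q(297,269),.112))
print('green',atz(p,*S(279,143),.124),atz(q,*Q(270,291),.124))
# wide-angle list of gauges
for t in ['piston','socket_bit','wrench','rod_cap','spray_can','seal_box','oil_bottle','screwdriver']:
    for n,im in (('s',p),('q',q)):
        for d in models.find_in(t,im)[:2]:
            b=d['box']; print(t,n,round(d['conf'],2),np.round(atz(im,(b[0]+b[2])/2,(b[1]+b[3])/2,.02),3))
print(np.degrees(get_tcp_rot()))
```

```text
[0.5607224 0.1275939 0.08     ] [0.5644259  0.11551969 0.08      ]
[ 0.52251575 -0.18394434  0.066     ] [ 0.52361765 -0.19722191  0.066     ]
red [ 0.53148422 -0.18002842  0.112     ] [ 0.54293086 -0.17783872  0.112     ]
green [ 0.50406563 -0.20067945  0.124     ] [ 0.51036212 -0.20226329  0.124     ]
piston s 0.54 [0.377 0.04  0.02 ]
piston q 0.86 [0.378 0.039 0.02 ]
piston q 0.19 [0.563 0.133 0.02 ]
socket_bit s 0.64 [0.567 0.021 0.02 ]
socket_bit q 0.55 [0.565 0.005 0.02 ]
wrench s 0.71 [ 0.341 -0.198  0.02 ]
wrench q 0.88 [ 0.344 -0.223  0.02 ]
rod_cap q 0.73 [ 0.437 -0.349  0.02 ]
spray_can s 0.77 [ 0.634 -0.507  0.02 ]
spray_can q 0.87 [ 0.691 -0.419  0.02 ]
seal_box s 0.79 [ 0.738 -0.035  0.02 ]
seal_box q 0.66 [ 0.734 -0.05   0.02 ]
oil_bottle s 0.88 [0.652 0.371 0.02 ]
oil_bottle q 0.89 [0.71  0.485 0.02 ]
oil_bottle q 0.68 [ 0.521 -0.221  0.02 ]
screwdriver s 0.58 [0.425 0.388 0.02 ]
screwdriver s 0.29 [ 0.635 -0.514  0.02 ]
screwdriver q 0.8 [0.468 0.341 0.02 ]
[-1.79999630e+02  1.32379262e-03  1.54399792e+02]
```

Run:
```python
from h import *
Y=np.radians(37)
arm.goto([.56,.12,.26],[np.pi,0,Y]); p=get_image('wrist'); save(p,'w1'); np.savez('w1.npz',**{k:v for k,v in p.items()})
print(np.round(get_tool_pos(),4),np.round(p['T'],4).tolist(),get_joint_positions(),get_time_s())
arm.goto([.523,-.19,.26],[np.pi,0,Y]); p=get_image('wrist'); save(p,'w2');np.savez('w2.npz',**{k:v for k,v in p.items()})
print(np.round(get_tool_pos(),4),get_joint_positions(),get_time_s())
```

```text
[0.5599 0.1209 0.2599] [[0.6029, 0.7545, 0.2593, 0.6288], [-0.7978, 0.5701, 0.1961, 0.1731], [0.0001, -0.3251, 0.9457, 0.4328], [0.0, 0.0, 0.0, 1.0]] [1.69025160e-01 4.46818281e-02 1.76773842e+00 2.56225006e-04
 1.32930694e+00 1.09244534e+00] 3.5667
[ 0.5234 -0.1888  0.26  ] [-3.91270099e-01  1.28048788e-02  1.80023948e+00  5.61552774e-04
  1.32855247e+00  5.32156313e-01] 4.8083
```

View pics/w1.png

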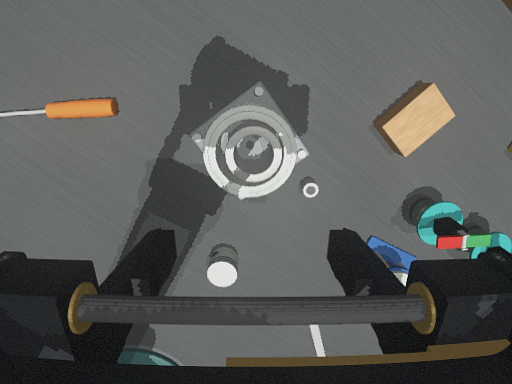

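View pics/w2.png

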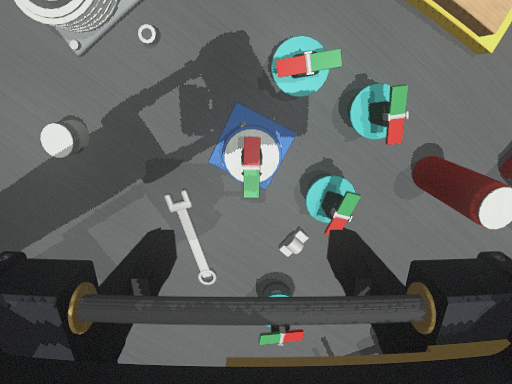

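Run:
```python
import cv2
a=cv2.imread('pics/w1.png')[95:205,190:310];b=cv2.imread('pics/w2.png')[105:205,200:300]
cv2.imwrite('pics/w1z.png',cv2.resize(a,(654,600),interpolation=cv2.INTER_CUBIC))
cv2.imwrite('pics/w2z.png',cv2.resize(b,(600,600),interpolation=cv2.INTER_CUBIC))
```

```text
(no output)
```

View pics/w1z.png

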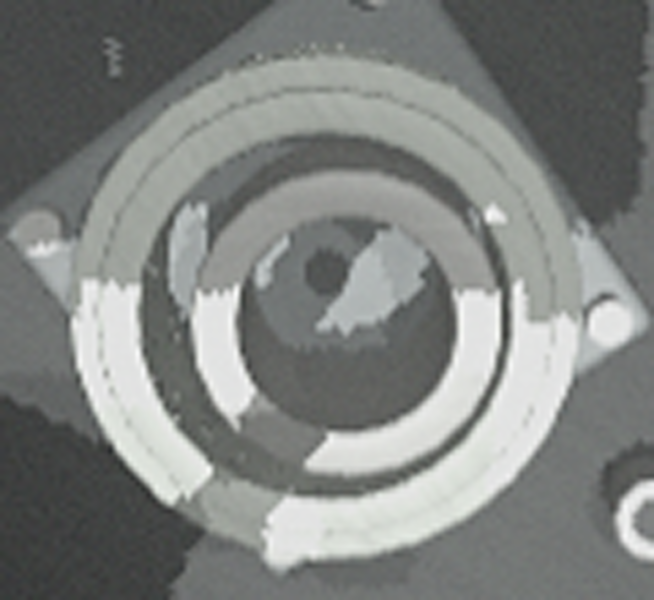

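View pics/w2z.png

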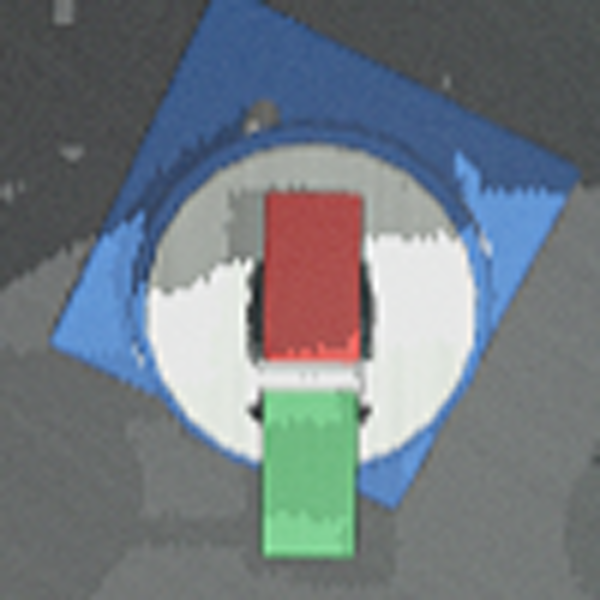

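```bash
cat > fit.py <<'E'
from h import *
from scipy.optimize import least_squares
def fit(p,pts,z,r,fixr=True):
    pts=np.array(pts,float); W=np.array([atz(p,u,v,z)[:2] for u,v in pts])
    f=lambda x: np.linalg.norm(W-x[:2],axis=1)-(r if fixr else x[2])
    s=least_squares(f,[*W.mean(0),r]); return np.round(s.x,4),np.round(s.fun*1e3,2)
E
python3 - <<'E'
from fit import *
w1=np.load('w1.npz');w2=np.load('w2.npz')
S=lambda P:[(190+x*120/654-.4,95+y*110/600-.4) for x,y in P]
G=lambda P:[(200+x/6-.4,105+y/6-.4) for x,y in P]
lo=[(193,315),(500,315),(347,168),(347,478),(240,432),(455,430),(238,208),(455,208)]
bo=[(238,325),(458,325),(348,215),(348,432)]
ca=[(73,315),(578,310),(325,53),(325,562),(150,130),(500,130)]
co=[(147,312),(477,310),(312,142),(195,197),(428,195),(232,450),(395,448)]
for fx in (True,False):
    print('liner',*fit(w1,S(lo),.08,.036,fx)); print('bore',*fit(w1,S(bo),.08,.025,fx)); print('cast',*fit(w1,S(ca),.076,.06,fx)); print('collar',*fit(w2,G(co),.066,.036,fx))
a=atz(w2,*G([(313,192)])[0],.058+.06+.003-.012*34/28);b=atz(w2,*G([(309,556)])[0],.121+.012*34/28)
print(a,b,(a+b)/2,np.degrees(np.arctan2(*(a-b)[1::-1])))
E
```

```text
liner [0.5675 0.124  0.036 ] [-0.92 -0.92 -0.37  0.53 -0.61 -0.56  0.16  0.11]
bore [0.5677 0.1237 0.025 ] [0.12 0.12 0.24 0.24]
cast [0.5642 0.1276 0.06  ] [-1.68 -1.67  0.67 -1.23 -1.15 -1.18]
collar [ 0.5249 -0.1881  0.036 ] [-0.29 -0.33  0.63 -0.73 -0.61 -0.15 -0.23]
liner [0.5675 0.124  0.0357] [-0.6  -0.6  -0.06  0.87 -0.27 -0.22  0.47  0.42]
bore [0.5677 0.1237 0.0252] [-0.06 -0.06  0.06  0.06]
cast [0.5647 0.1279 0.0588] [-0.51 -0.5   1.26  0.59 -0.41 -0.43]
collar [ 0.5249 -0.188   0.0358] [-0.04 -0.08  0.83 -0.51 -0.4   0.14  0.06]
[ 0.55092808 -0.16856479  0.10642857] [ 0.50086688 -0.20541588  0.13557143] [ 0.52589748 -0.18699033  0.121     ] 36.35755596330633
```

```bash
python3 - <<'E'
from h import *
Y=np.radians(36.6); R=[np.pi,0,Y]
claw.grip(.05)
arm.goto([.5252,-.1879,.15],R)
print(arm.move_l([.5252,-.1879,.0715],.08,R,max_force=6), get_tool_pos(),get_wrist_force())
p=get_image('wrist');save(p,'w3')
claw.grip(.0); print(get_width(),get_wrist_force(),get_ft_torque())
p=get_image('wrist');save(p,'w4');np.savez('w4.npz',**p)
print(arm.move_l([.5252,-.1879,.16],.08),get_tool_pos(),get_wrist_force(),get_width())
p=get_image('wrist');save(p,'w5');np.savez('w5.npz',**p); print(get_tool_pos(),get_tcp_rot(),get_time_s())
E
python3 - <<'E'
import cv2
a=cv2.imread('pics/w4.png');b=cv2.imread('pics/w5.png')
cv2.imwrite('pics/w45.png',cv2.resize(cv2.hconcat([a[80:320,130:380],b[80:320,130:380]]),(800,384)))
cv2.imwrite('pics/w5z.png',cv2.resize(b[140:290,170:345],(700,600),interpolation=cv2.INTER_CUBIC))
E
```

```text
False [ 0.52579582 -0.18815049  0.07209754] [-0.16393004 -0.79360358 -0.22517651]
0.023635389475138217 [-0.33103707  0.06329701  1.81459965] [ 0.0414561   0.19168481 -0.03345634]
False [ 0.52461524 -0.18768014  0.1591599 ] [ 0.23837416 -0.38305784 -4.18863192] 0.023521308605925894
[ 0.52458239 -0.18766261  0.15908614] [-3.14017712e+00  8.67038421e-04  6.38775931e-01] 9.0917
```

View pics/w45.png

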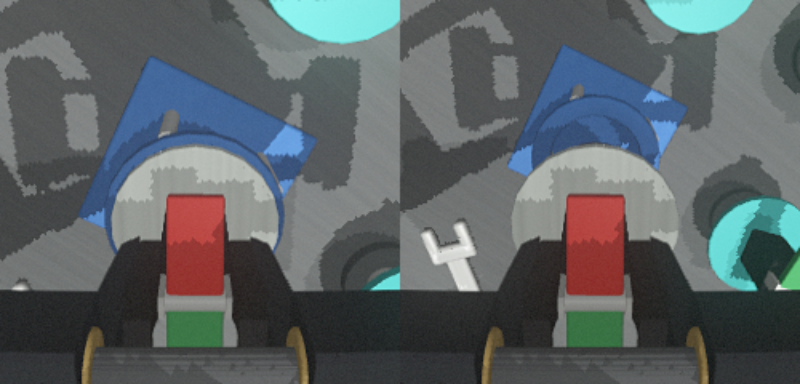

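View pics/w5z.png

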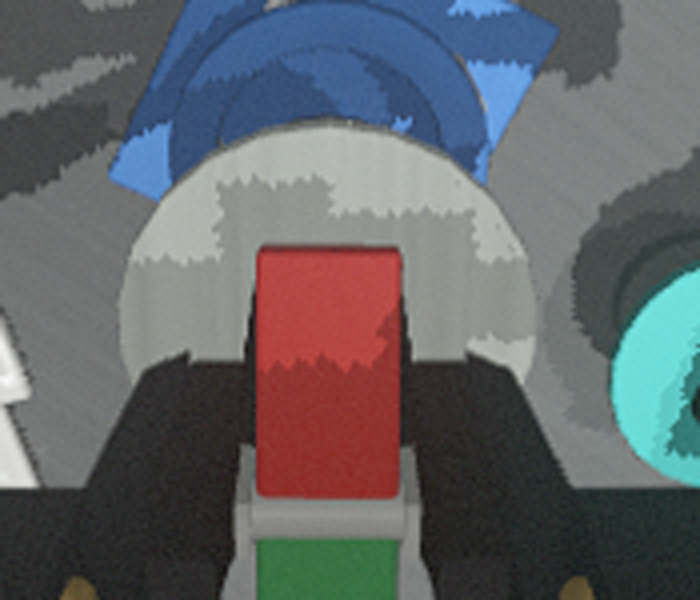

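Run:
```python
from fit import *
w=np.load('w5.npz')
S=lambda P:[(170+x/4-.4,140+y/4-.4) for x,y in P]
P=[(118,310),(536,310),(327,121),(160,213),(494,210),(240,137),(420,143)]
for fx in(True,False):
    c,r=fit(w,S(P),.153,.036,fx);print(c,r)
t=np.array([.52460,-.18767]);Y=.6388
d=c[:2]-t; print('in tool x, perp', d@[np.cos(Y),np.sin(Y)], d@[-np.sin(Y),np.cos(Y)])
```

```text
[ 0.5244 -0.1876  0.036 ] [-0.19 -0.23  0.64 -1.38 -1.09  0.76  0.22]
[ 0.5251 -0.1871  0.0353] [ 0.44  0.41  0.47 -1.19 -0.91  0.65  0.13]
in tool x, perp 0.0007412584304874462 0.00015948648604618808
```

```bash
python3 - <<'E'
from h import *
Y=np.radians(36.6); R=[np.pi,0,Y]
arm.move_l([.5252,-.1879,.20],.15)
arm.move_l([.5676,.1238,.20],.2)
arm.move_l([.5676,.1238,.150],.1)
print(get_tool_pos(),get_wrist_force())
t=np.array([.5676,.1238])
c=t+(t-get_tool_pos()[:2])
arm.move_l([*c,.146],.05); arm.wait(.2); q=get_tool_pos(); print(c,q,get_tcp_rot(),get_wrist_force())
p=get_image('wrist');save(p,'w6');np.savez('w6.npz',**p)
print(arm.move_l([*c,.125],.015,max_force=5)); print(get_tool_pos(),get_wrist_force(),get_ft_torque(),get_time_s())
E
python3 - <<'E'
import cv2
b=cv2.imread('pics/w6.png')
cv2.imwrite('pics/w6z.png',cv2.resize(b[80:290,130:380],(714,600),interpolation=cv2.INTER_CUBIC))
E
```

```text
[0.56777357 0.1237032  0.15004243] [-0.18806415  0.32577457 -3.65191224]
[0.56742643 0.1238968 ] [0.56765536 0.12395464 0.14637147] [ 3.14127937e+00 -5.68694382e-04  6.38842139e-01] [-0.03305209 -0.16171219 -4.01069842]
False
[0.56753172 0.12392533 0.12515206] [ 0.88017257 -0.37028714 -4.05576986] [-0.08405998  0.10101852 -0.00095513] 13.9333
```

View pics/w6z.png

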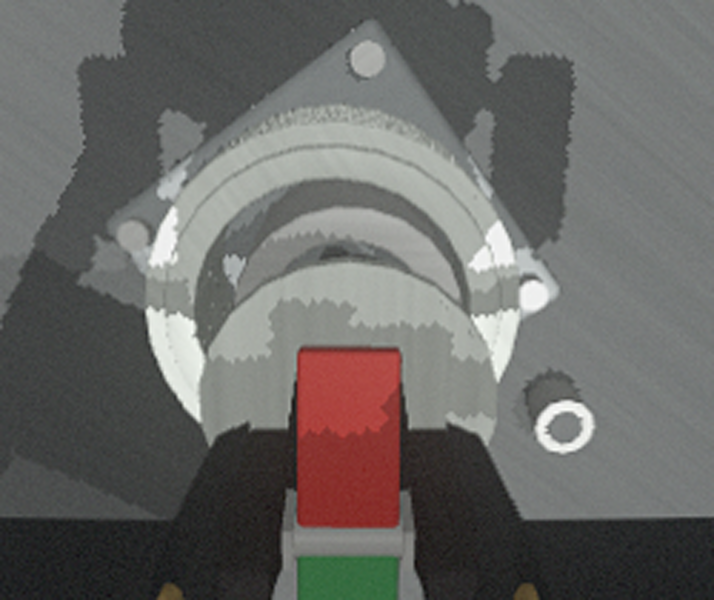

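Run:
```python
from h import *
c=[.56742643,.1238968]
print(arm.move_l([*c,.086],.02,max_force=6)); print(get_tool_pos(),get_wrist_force(),get_ft_torque(),get_time_s())
p=get_image('wrist');save(p,'w7')
```

```text
True
[0.56746505 0.12389298 0.09167543] [-0.31455818 -0.02362626  4.78051793] [-0.06661718  0.22015058 -0.00540606] 15.425
```

View pics/w7.png

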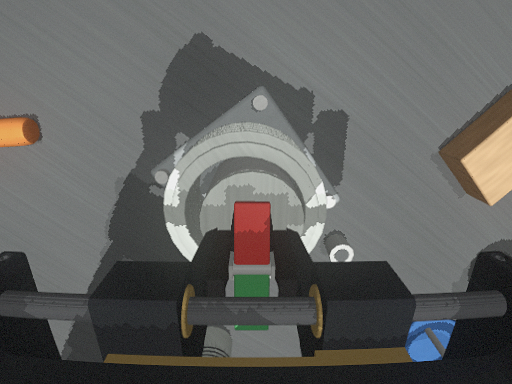

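```bash
python3 - <<'E'
from h import *
Y=np.radians(36.6); R=[np.pi,0,Y]; x=np.array([np.cos(Y),np.sin(Y)])
g=np.array([.5676,.1239])
claw.grip(.05)
print(get_tool_pos(),get_wrist_force())
arm.move_l([*g,.175],.12); claw.grip(0.)
p=get_image('wrist');save(p,'w8');np.savez('w8.npz',**p)
c=g-.030*x
arm.move_l([*c,.160],.1); print(get_tool_pos(),get_wrist_force())
print(arm.move_l([*c,.1335],.02,max_force=12),get_tool_pos(),get_wrist_force(),get_time_s())
p=get_image('wrist');save(p,'w9')
E
python3 - <<'E'
import cv2
a=cv2.imread('pics/w8.png');b=cv2.imread('pics/w9.png')
cv2.imwrite('pics/w89.png',cv2.resize(cv2.hconcat([a[80:330,130:380],b[80:330,130:380]]),(800,400)))
E
```

```text
[0.56534976 0.12352645 0.08920848] [ 0.41939898 -0.15998005 -0.21946266]
[0.54355224 0.10598216 0.16008814] [ 0.3545788  -0.51438026 -0.19866788]
False [0.54367088 0.10600653 0.13369976] [-0.13855627  0.46469367  0.80139399] 19.7417
```

View pics/w89.png

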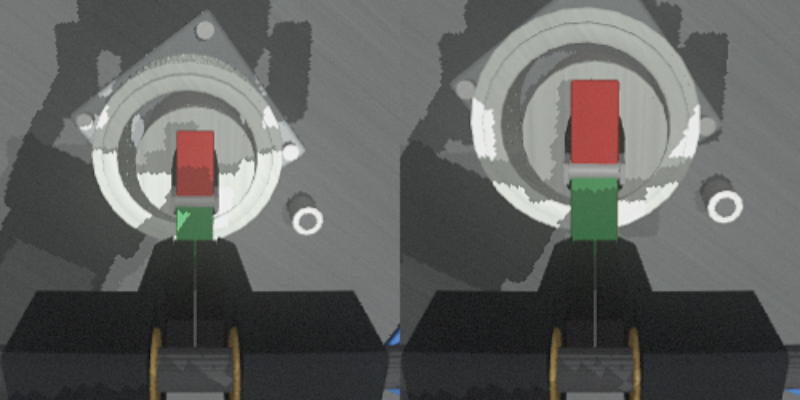

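```bash
python3 - <<'E'
from h import *
q=get_tool_pos()
Y=np.radians(36.6);x=np.array([np.cos(Y),np.sin(Y)])
c=np.array([.5676,.1239])-.030*x
for z in (.131,.129,.127,.125):
    s=arm.move_l([*c,z],.02,max_force=10);print(z,s,get_tool_pos(),get_wrist_force())
    if s:break
p=get_image('wrist');save(p,'w10')
s=get_image('side');save(s,'side2')
E
python3 - <<'E'
import cv2
a=cv2.imread('pics/w10.png');b=cv2.imread('pics/side2.png')
cv2.imwrite('pics/w10z.png',cv2.hconcat([cv2.resize(a[80:330,130:380],(400,400)),cv2.resize(b[100:210,200:310],(400,400))]))
E
```

```text
0.131 False [0.54331158 0.10597209 0.13074355] [-0.33476841 -0.19338604  0.52070701]
0.129 False [0.54334721 0.10598441 0.12877872] [-4.46043462e-05 -5.51030494e-01  2.43769718e-01]
0.127 False [0.54335302 0.1059643  0.12679825] [ 0.96478654  0.05859904 -0.83605757]
0.125 False [0.54334107 0.10600656 0.12479662] [-0.4909997  -0.53344093 -1.10429963]
```

View pics/w10z.png

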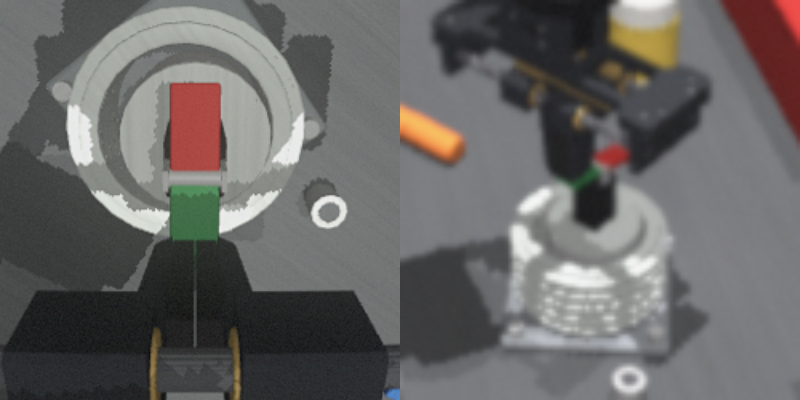

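```bash
python3 - <<'E'
from h import *
q=get_tool_pos()
Y=np.radians(36.6);x=np.array([np.cos(Y),np.sin(Y)])
c=np.array([.5676,.1239])-.075*x
arm.move_l([q[0],q[1],.165],.1)
arm.move_l([*c,.20],.1)
p=get_image('wrist');save(p,'w11');np.savez('w11.npz',**p)
s=get_image('side');save(s,'side3');s2=get_image('scene');save(s2,'scene3');print(get_time_s())
E
python3 - <<'E'
import cv2
a=cv2.imread('pics/w11.png');b=cv2.imread('pics/side3.png');c=cv2.imread('pics/scene3.png')
cv2.imwrite('pics/w11z.png',cv2.hconcat([cv2.resize(a[30:230,150:350],(400,400)),cv2.resize(b[120:200,215:295],(400,400),interpolation=cv2.INTER_CUBIC)]))
cv2.imwrite('pics/w11y.png',cv2.resize(c[170:260,230:320],(600,600),interpolation=cv2.INTER_CUBIC))
E
```

```text
22.3333
```

View pics/w11z.png

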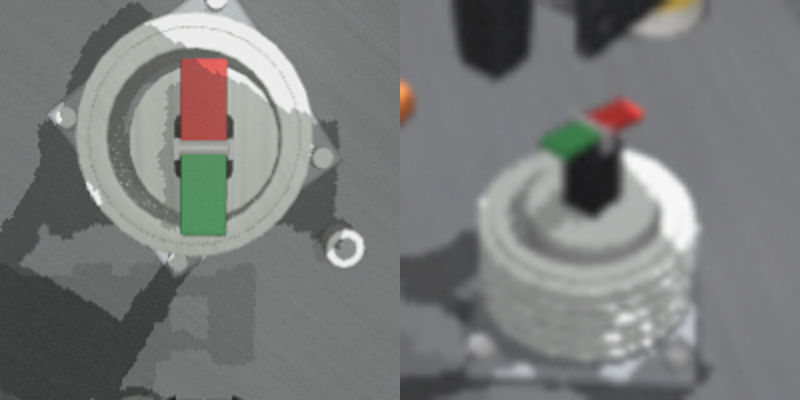

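View pics/w11y.png

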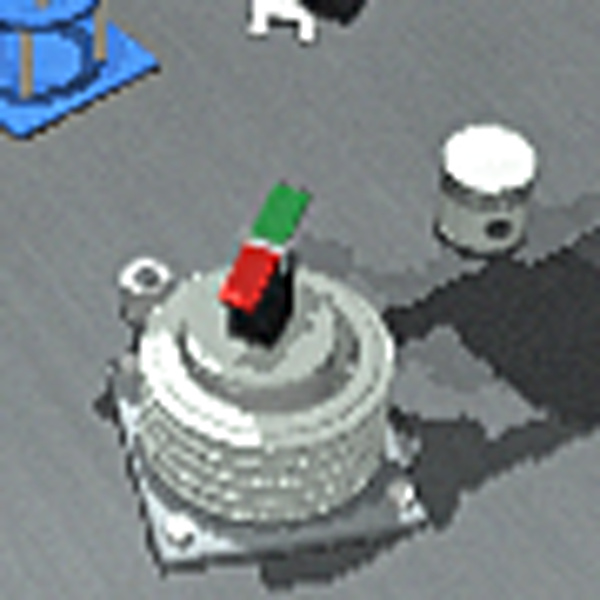

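Run:
```python
from h import *
w=np.load('w11.npz'); s=get_image('scene'); q=get_image('side')
Y=np.radians(36.6);x=np.array([np.cos(Y),np.sin(Y),0])
for nm,p in(('w11 obs red 252,59 grn 252,147.5',w),('scene obs red 266,215.4 grn 274,198',s),('side obs red ~(342?)',q)):
    print(nm)
    for a in (0,.44):
        th=-.22+a  # red tilt angle up
        for e,sg in(('red',1),('grn',-1)):
            X=np.array([.5676,.1239,.138])+sg*.034*(x*np.cos(th)+np.array([0,0,np.sin(th)]))+.003*(-x*np.sin(th)+np.array([0,0,np.cos(th)]))
            print(a,e,np.round(proj(p,X),1))
```

```text
w11 obs red 252,59 grn 252,147.5
0 red [251.7  57.9]
0 grn [251.7 146.7]
0.44 red [251.7  57.9]
0.44 grn [251.7 144.8]
scene obs red 266,215.4 grn 274,198
0 red [264.2 216.2]
0 grn [272.7 198.8]
0.44 red [264.5 212.4]
0.44 grn [272.7 202.1]
side obs red ~(342?)
0 red [260.8 139.6]
0 grn [244.9 147.9]
0.44 red [260.6 135.6]
0.44 grn [244.6 152.5]
```

Run:
```python
from h import *
print(get_tool_pos(),get_tcp_rot(),get_width())
s=get_image('side');save(s,'side4');s2=get_image('scene');save(s2,'scene4');w=get_image('wrist');save(w,'w12')
t=get_tool_pos();Y=np.radians(36.6);x=np.array([np.cos(Y),np.sin(Y),0]);y=np.array([-np.sin(Y),np.cos(Y),0])
for nm,p in(('side',s),('scene',s2),('wrist',w)):
    print(nm,[np.round(proj(p,t+a*x+b*y),1).tolist() for a,b in((0,0),(.009,0),(-.009,0),(0,.0175),(0,-.0175))])
import cv2
a=cv2.imread('pics/side4.png');b=cv2.imread('pics/scene4.png')
u,v=proj(s,t).astype(int);u2,v2=proj(s2,t).astype(int)
for im,pt in((a,(u,v)),(b,(u2,v2))): im[pt[1],pt[0]]=(0,0,255)
f=lambda im,u,v:cv2.resize(im[v-45:v+45,u-45:u+45],(400,400),interpolation=cv2.INTER_NEAREST)
cv2.imwrite('pics/tt.png',cv2.hconcat([f(a,u,v),f(b,u2,v2)]))
```

```text
[0.50734123 0.07936847 0.19945837] [-3.1391734   0.00461143  0.6390655 ] 0.0004134292981047307
side [[233.2, 140.6], [235.7, 138.8], [230.7, 142.4], [227.8, 137.7], [238.7, 143.5]]
scene [[278.7, 178.0], [277.6, 179.8], [279.8, 176.3], [284.0, 179.6], [273.4, 176.5]]
wrist [[251.7, 225.4], [251.7, 213.0], [251.7, 237.4], [225.4, 225.4], [278.0, 225.4]]
```

View pics/tt.png

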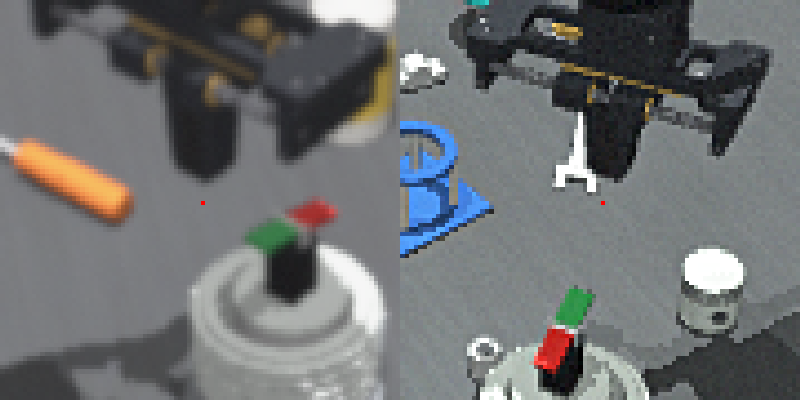

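View pics/w12.png

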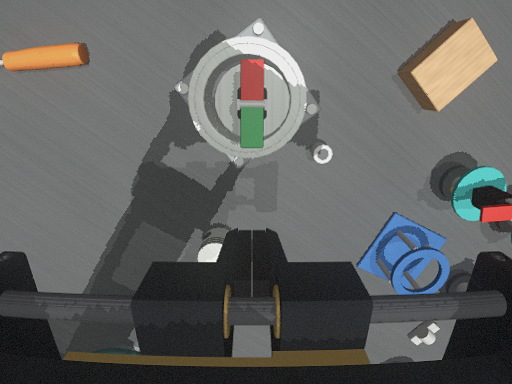

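```bash
cat > ov.py <<'E'
from h import *
def rock(im,p,a,g,Yd=36.6,col=(255,0,255),sc=6,u0=0,v0=0):
    Y=np.radians(Yd);x=np.array([np.cos(Y),np.sin(Y),0]);y=np.array([-np.sin(Y),np.cos(Y),0]);zz=np.array([0,0,1.])
    th=-.22+a; ex=x*np.cos(th)+zz*np.sin(th); ez=-x*np.sin(th)+zz*np.cos(th)
    P=[proj(p,np.array(g)+[0,0,.058]+i*ex*.034+j*y*.009+ez*.003) for i,j in((1,1),(1,-1),(-1,-1),(-1,1))]
    P=np.array([((a_[0]-u0+.5)*sc,(a_[1]-v0+.5)*sc) for a_ in P]).astype(int)
    cv2.polylines(im,[P],True,col,1)
E
python3 - <<'E'
from ov import *
s=get_image('side');q=get_image('scene'); o=[]
for p in(s,q):
    u,v=proj(p,[.5676,.1239,.138]).astype(int); u0,v0=u-25,v-25
    im=cv2.resize(p['frame'][v0:v0+50,u0:u0+50],(400,400),interpolation=cv2.INTER_CUBIC)
    rock(im,p,0,[.5676,.1239,.08],sc=8,u0=u0,v0=v0); rock(im,p,.44,[.5676,.1239,.08],sc=8,u0=u0,v0=v0,col=(0,255,255)); o.append(im)
cv2.imwrite('pics/ov1.png',cv2.hconcat(o))
E
```

```text
(no output)
```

View pics/ov1.png

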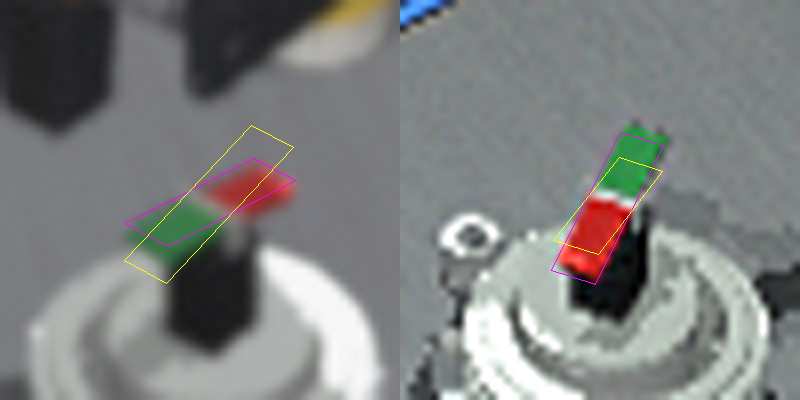

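Run:
```python
from ov import *
s=get_image('side'); s['frame']=cv2.imread('pics/side2.png')
u,v=proj(s,[.5676,.1239,.138]).astype(int); u0,v0=u-35,v-45
im=cv2.resize(s['frame'][v0:v0+60,u0:u0+70],(700,600),interpolation=cv2.INTER_CUBIC)
rock(im,s,0,[.5676,.1239,.08],sc=10,u0=u0,v0=v0);rock(im,s,.44,[.5676,.1239,.08],sc=10,u0=u0,v0=v0,col=(0,255,255))
t=np.array([.5433,.106,.1248]);P=((proj(s,t)-[u0,v0]+.5)*10).astype(int);cv2.circle(im,tuple(map(int,P)),4,(0,0,255),-1)
cv2.imwrite('pics/ov2.png',im)
```

View pics/ov2.png

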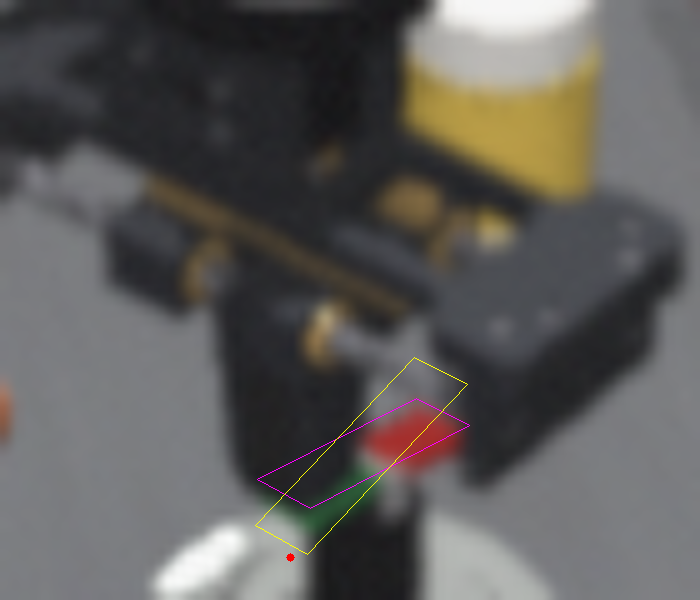

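Run:
```python
from ov import *
Y=np.radians(36.6);x=np.array([np.cos(Y),np.sin(Y)])
c=np.array([.5676,.1239])-.030*x
arm.move_l([*c,.165],.12);arm.move_l([*c,.128],.06,max_force=10);print(get_tool_pos(),get_wrist_force())
for z in np.arange(.125,.104,-.003):
    s=arm.move_l([*c,z],.02,max_force=10);print(round(z,4),s,np.round(get_tool_pos(),4),np.round(get_wrist_force(),2))
    if s:break
p=get_image('side');save(p,'side5')
s=p;u,v=proj(s,[.5676,.1239,.138]).astype(int); u0,v0=u-35,v-45
im=cv2.resize(s['frame'][v0:v0+60,u0:u0+70],(700,600),interpolation=cv2.INTER_CUBIC)
cv2.imwrite('pics/ov3.png',im);w=get_image('wrist');save(w,'w13');print(get_time_s())
```

```text
[0.54363117 0.10604743 0.12800506] [-0.26590466 -0.0066387   0.53118539]
0.125 False [0.5436 0.106  0.1251] [ 0.06  0.45 -0.34]
0.122 False [0.5435 0.106  0.1219] [-0.39 -0.09 -0.32]
0.119 False [0.5434 0.106  0.1188] [-0.31  0.33 -0.69]
0.116 False [0.5434 0.1061 0.1157] [0.23 0.77 0.3 ]
0.113 False [0.5435 0.106  0.113 ] [-0.22 -0.09  1.61]
0.11 False [0.5437 0.106  0.1105] [-2.37 -1.08  5.83]
0.107 True [0.544  0.1059 0.1105] [-3.49 -1.19  8.19]
26.2333
```

View pics/ov3.png

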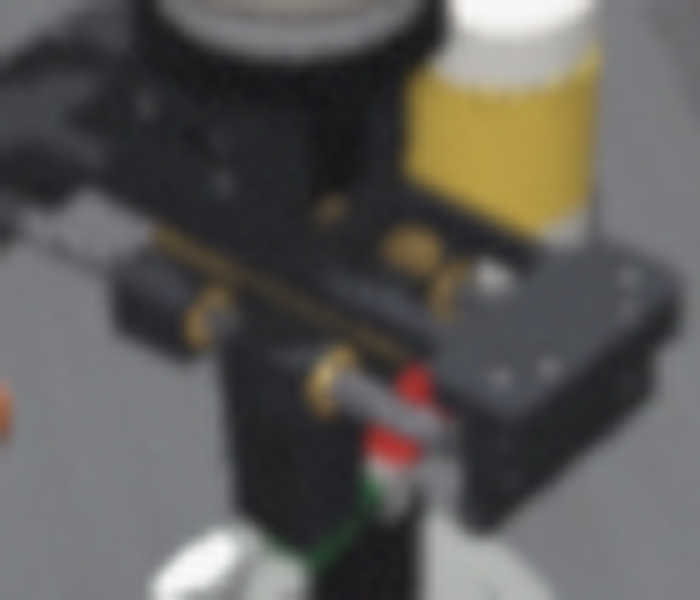

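View pics/w13.png

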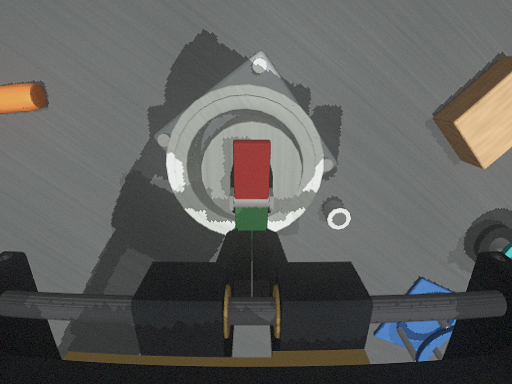

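Run:
```python
from ov import *
Y=np.radians(36.6);x=np.array([np.cos(Y),np.sin(Y)])
g=np.array([.5676,.1239]);c=g-.030*x
print(arm.move_l([*c,.104],.02,max_force=6),get_tool_pos(),get_wrist_force());arm.wait(.3)
arm.move_l([*c,.15],.12);arm.move_l([*(g-.06*x),.175],.12)
o=[]
for n in('side','scene'):
    p=get_image(n);u,v=proj(p,[.5676,.1239,.138]).astype(int); u0,v0=u-25,v-25
    im=cv2.resize(p['frame'][v0:v0+50,u0:u0+50],(400,400),interpolation=cv2.INTER_CUBIC)
    rock(im,p,0,[.5676,.1239,.08],sc=8,u0=u0,v0=v0); rock(im,p,.44,[.5676,.1239,.08],sc=8,u0=u0,v0=v0,col=(0,255,255)); o.append(im)
cv2.imwrite('pics/ov4.png',cv2.hconcat(o)); print(get_time_s())
```

```text
True [0.54387196 0.10590862 0.11049523] [-2.98702667 -0.5716425   6.82875864]
27.8
```

View pics/ov4.png

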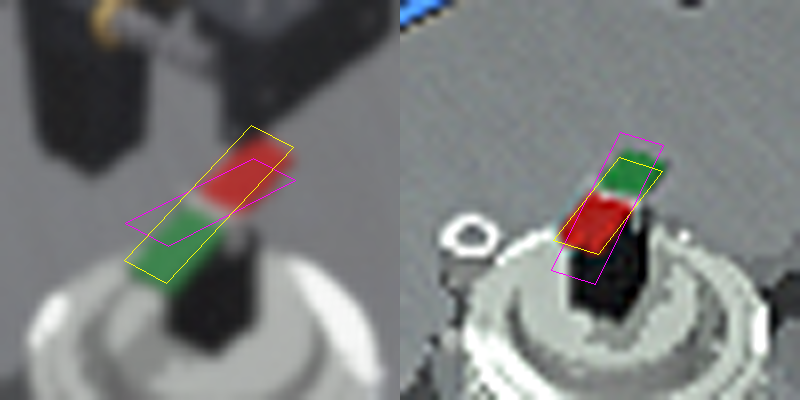

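The rocker is fully on green in both views, matching the yellow 0.44 outline. Next is the red side.

Run:
```python
from ov import *
Y=np.radians(36.6);x=np.array([np.cos(Y),np.sin(Y)])
g=np.array([.5676,.1239]);c=g+.030*x
arm.move_l([*c,.175],.12);arm.move_l([*c,.13],.1,max_force=10)
print(arm.move_l([*c,.104],.02,max_force=12),get_tool_pos(),get_wrist_force())
print(arm.move_l([*c,.102],.02,max_force=6),get_tool_pos(),get_wrist_force());arm.wait(.2)
arm.move_l([*c,.15],.12);arm.move_l([*(g-.06*x),.175],.15)
o=[]
for n in('side','scene'):
    p=get_image(n);u,v=proj(p,[.5676,.1239,.138]).astype(int); u0,v0=u-25,v-25
    im=cv2.resize(p['frame'][v0:v0+50,u0:u0+50],(400,400),interpolation=cv2.INTER_CUBIC)
    rock(im,p,0,[.5676,.1239,.08],sc=8,u0=u0,v0=v0); rock(im,p,.44,[.5676,.1239,.08],sc=8,u0=u0,v0=v0,col=(0,255,255)); o.append(im)
cv2.imwrite('pics/ov5.png',cv2.hconcat(o)); p=get_image('wrist');save(p,'w14');np.savez('w14.npz',**p);print(get_time_s(),get_tool_pos())
```

```text
True [0.59448421 0.14307766 0.10937047] [-0.05687159  1.01021714  4.88355375]
True [0.59473833 0.14320863 0.10936967] [-0.48100262 -0.04622092  5.79761405]
32.2083 [0.51982298 0.0885026  0.1746083 ]
```

View pics/ov5.png

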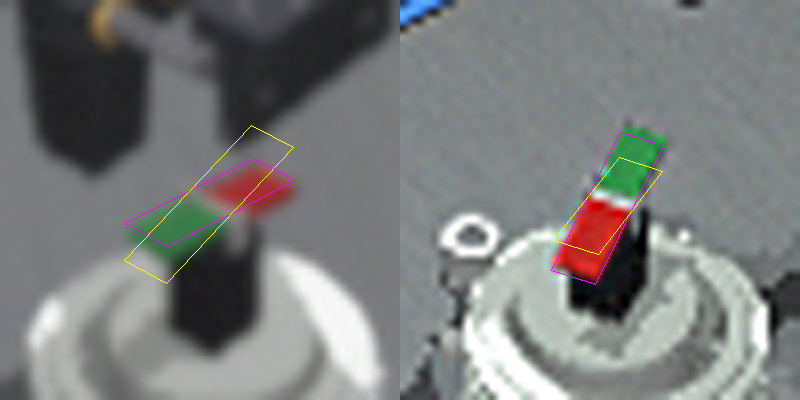

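View pics/w14.png

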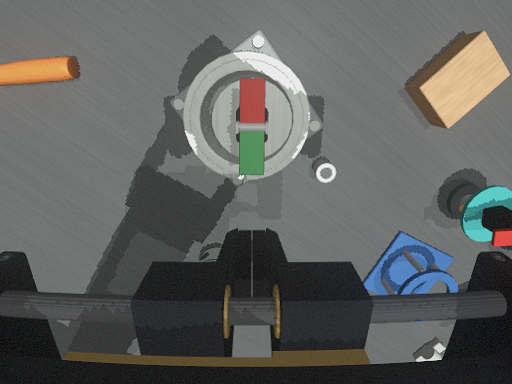

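```bash
python3 - <<'E'
from ov import *
Y=np.radians(36.6);g=np.array([.5675,.1239])
claw.grip(.05); arm.move_l([*g,.175],.15)
print(arm.move_l([*g,.12],.1,max_force=8)); print(arm.move_l([*g,.0885],.04,max_force=6),get_tool_pos(),get_tcp_rot(),get_wrist_force())
claw.grip(0.); print(get_width(),get_tool_pos(),get_wrist_force(),get_ft_torque()); 
q=get_tool_pos()
print(arm.move_l([*q[:2],.125],.03,max_force=25),get_tool_pos(),get_wrist_force(),get_width())
print(arm.move_l([*q[:2],.20],.08,max_force=25),get_tool_pos(),get_wrist_force(),get_width())
p=get_image('wrist');save(p,'w15');np.savez('w15.npz',**p);s=get_image('side');save(s,'side6');print(get_time_s())
E
python3 - <<'E'
import cv2
a=cv2.imread('pics/w15.png');b=cv2.imread('pics/side6.png')
cv2.imwrite('pics/z15.png',cv2.hconcat([cv2.resize(a[100:300,150:350],(400,400)),cv2.resize(b[90:190,205:305],(400,400),interpolation=cv2.INTER_CUBIC)]))
E
```

```text
False
False [0.56773182 0.12394909 0.08868243] [ 3.14050896 -0.00455827  0.63886246] [ 0.21602882 -0.75629994  0.0897491 ]
0.023593685588682155 [0.56772862 0.12387856 0.08872707] [-0.27261865 -0.10253849  1.28986277] [-0.08942591  0.10804435 -0.1103216 ]
False [0.56768337 0.12388327 0.12487964] [-0.2478781   0.66187565 -3.71668391] 0.02371034284876979
False [0.56715931 0.12377154 0.19917811] [-0.1256863  -0.28338421 -3.71389027] 0.023624172692236288
38.3083
```

View pics/z15.png

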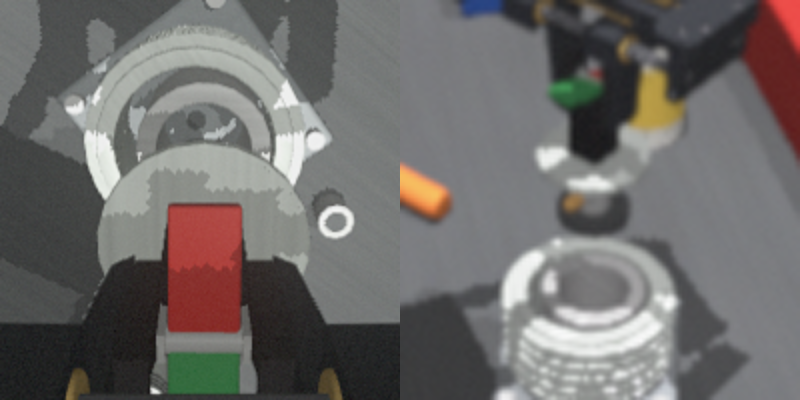

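```bash
python3 - <<'E'
from ov import *
t=np.array([.5250,-.1879])
arm.move_l([*t,.20],.2); arm.move_l([*t,.135],.1); q=get_tool_pos(); c=t+(t-q[:2]); print(q)
print(arm.move_l([*c,.085],.04,max_force=6),get_tool_pos(),get_wrist_force())
print(arm.move_l([*c,.064],.02,max_force=6),get_tool_pos(),get_wrist_force(),get_time_s())
p=get_image('wrist');save(p,'w16');s=get_image('side');save(s,'side7')
E
python3 - <<'E'
import cv2
a=cv2.imread('pics/w16.png');b=cv2.imread('pics/side7.png')
cv2.imwrite('pics/z16.png',cv2.hconcat([cv2.resize(a[100:300,150:350],(400,400)),cv2.resize(b[210:310,220:320],(400,400),interpolation=cv2.INTER_CUBIC)]))
E
```

```text
[ 0.52549204 -0.18805031  0.13548596]
False [ 0.52482802 -0.18787446  0.08537385] [-0.16198463 -0.48260178 -3.74643878]
True [ 0.52423674 -0.18769463  0.0686983 ] [-0.86529374  1.09901238  4.54495259] 43.0083
```

View pics/z16.png

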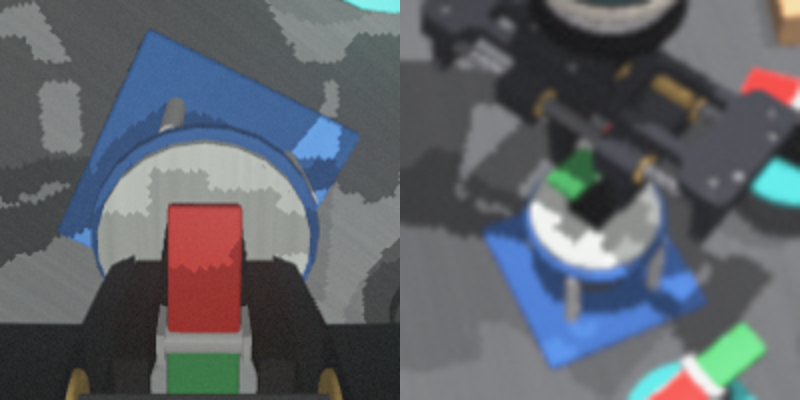

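Seated at z 0.0687, where 0.069 was expected. Next: release, rise and check.

Run:
```python
from ov import *
claw.grip(.05); arm.wait(.2); q=get_tool_pos(); print(q)
arm.move_l([.5245,-.1878,.16],.08); arm.move_l([.5245,-.1878,.26],.2); arm.wait(.2)
p=get_image('wrist');save(p,'w17');np.savez('w17.npz',**p);o=[]
for n in('side','scene'):
    r=get_image(n);G=[.5245,-.188,.06];u,v=proj(r,[G[0],G[1],.118]).astype(int); u0,v0=u-25,v-25
    im=cv2.resize(r['frame'][v0:v0+50,u0:u0+50],(400,400),interpolation=cv2.INTER_CUBIC)
    rock(im,r,0,G,sc=8,u0=u0,v0=v0); rock(im,r,.44,G,sc=8,u0=u0,v0=v0,col=(0,255,255)); o.append(im)
cv2.imwrite('pics/ov6.png',cv2.hconcat(o)); cv2.imwrite('pics/w17z.png',cv2.resize(p['frame'][80:230,180:330],(600,600),interpolation=cv2.INTER_CUBIC));print(get_time_s(),get_wrist_force(),get_width())
```

```text
[ 0.52239388 -0.18691443  0.06684392]
46.1833 [-0.24745736  0.18960143  0.05080557] 0.04971891286293473
```

View pics/ov6.png

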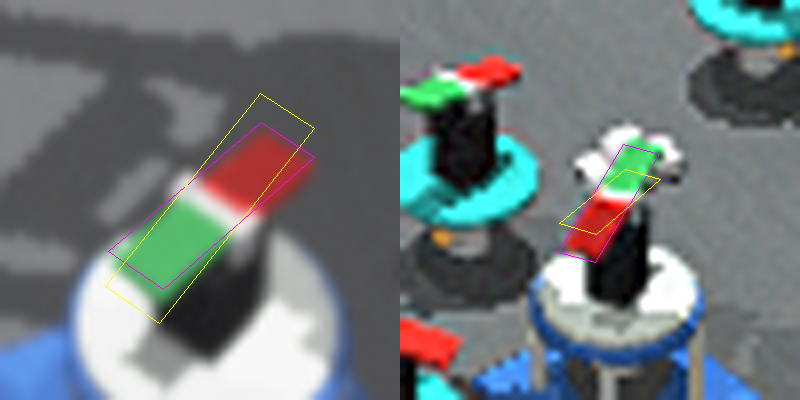

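View pics/w17z.png

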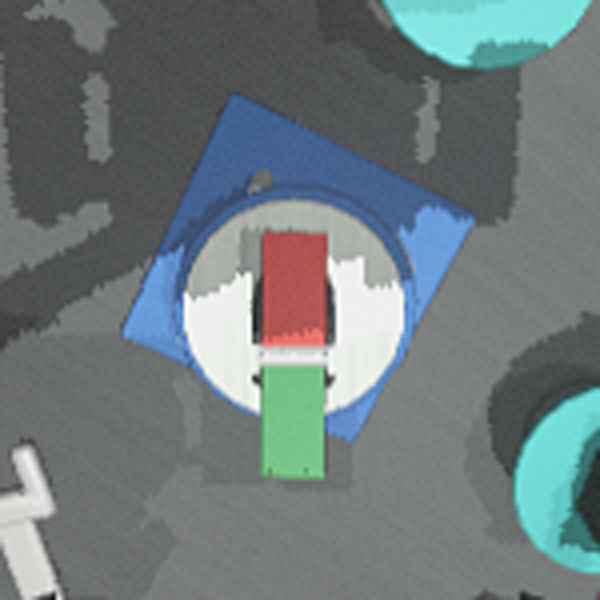

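```bash
python3 -c "
from cell import *
print(sign_off(), get_time_s())"
```

```text
the job is handed in; nothing more can be done
the job is handed in; nothing more can be done
```

I ran the whole sequence and handed the job in at about 46 s of robot time. `sign_off()` gives no verdict.

- **Insertion:** I took the gauge from the blue stand and lowered it into the bore. The foot entered without needing a search. The collar seated on the liner rim at the expected height, about 5 N upward at the wrist.
- **Rocker to green:** My first press missed. With the gripper closed, the fingertips contact about 25 mm higher than the TCP reading suggests, so the rocker had not moved. Going further down tipped it fully to green, confirmed in the scene and side views.
- **Rocker to red:** I then pressed it back to red, and both views matched the locked angle.
- **Draw-out and return:** I gripped the gauge about 3 mm lower than the first time and drew it straight up with no noticeable drag. I set it back in the stand at the expected height (TCP 0.0687 m against 0.069 m).
- **Last check:** The collar is centred on the ring, the gauge is upright, the red end is down and the gripper is clear. No bystander looked moved, but I compared this only by eye.

**Not checked:** I did not measure the plungers' tip-to-tip width. That they are locked at the bore's width rests on the rocker positions seen while the gauge was seated.

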